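# Hook out the fume extractor's filter tray

### The arm

A 6-joint arm with a two-finger parallel gripper is mounted at the origin on a cart in front of the work surface, level with it; the furniture and walls round the work are solid. World frame = base frame: x ahead of the robot, y to its left, z up, the work surface at z = 0. Lengths are in m, angles in degrees, forces in N, time in s.
With the tool pointing down it reaches from about 0.3 to 0.75 m from the base axis. Payload 8.5 kg.
Tool frame: the origin (TCP) lies at the very end of the fingers, on their centre line; the grasp point (between the pads) lies 19 mm behind it; z points along the fingers, y is the line along which they close (so a half turn about z gives the same grasp; the last joint's range is limited). The gripper opens to 85 mm and grips with 20 to 120 N. Pads are 22 mm wide; open, the fingers measure 114 mm over their backs; the gripper's body (76 mm by 85 mm) begins 54 mm behind the grasp point. The pads swing forward as they close: fully open they stand 13 mm farther back than shut.
Start: joints at [-86.648, 21.807, 74.336, -0, 83.858, -12.336], TCP at [0.149, -0.529, 0.231] pointing down, gripper open.
Joint ranges: [-178.18, 178.18], [-50.72, 133.34], [12.68, 142.11], [-81.47, 261.47], [9.98, 163.14], [-165.26, 165.26]. Speed limits (degrees/s): [136.94, 136.94, 180, 180, 180, 180].

### API

Orientations are given as a 3x3 rotation matrix whose columns are the frame's x, y, z axes.
In Python, from rig import env, optics, spotter gives the robot as it stands.
- The arm moves only by the shell command python3 -m crank 'ROWS' [FORCE]. ROWS is JSON, one flat list of numbers, 5 for each row, row after row: the finger opening in cm, from 0 to 8.54, then the shift along the tool's x, y, z in cm, then the turn about the tool's z in rad. A call has exactly 8 rows; each row shifts and turns the commanded pose from where the row before left it, along the tool's axes as they then stand; what a row does not reach is not made up. A row lasts 1/12 s, in which the tool goes at most 41.7 mm and 7.16 degrees, less where a joint would pass 70% of its speed; a pose out of reach is approached as far as the arm can. A call is refused whole if a number of a shift passes 4.17 or a number of a turn 0.125, either way. A call with a gripper value outside its range is refused whole. The fingers move at their own pace and stop on an object; FORCE is the grip in N (left out, the last holds). Time passes only in rows, so rows that do not move let the fingers close, or fill a call up. It gives the time, the measured TCP pose, the force, the opening and the grip force at its end, in the units of the state.
- env.observe(): the state, without advancing time (a new reading comes with each control period).
- optics.get_image(name): name is "scene" or "top" or "wrist"; returns a dict with "color" (480x640x3 uint8, red, green, blue), "intrinsics" (3x3 intrinsics, pixels), "distortion" ([k1, k2, p1, p2, k3] as OpenCV has them; the pictures are not rectified), "pose" (4x4, takes a point from camera to world coordinates). Camera axes: x right, y up, looking along -z (the intrinsics and any distortion apply to the point x, -y, -z); pixel columns grow to the right and rows downward; lengths in m; the calibration is good to about 2 mm. A picture is of the moment at which its call begins. There is no depth.
- env.close_job(): hands the job in; it is judged then, once.
Trained networks look in a picture, given as the dict that the camera call returned (one of the last four; its "shot" number tells which), for a name from the list of things; names that differ only in an ending like _2 or _b are one class to them, and where a whole thing is asked for, a point or a joint stands for the part that bears it (a point fixed in the world has none). Each returns a list of dicts, best first, with "score" (0 to 1); they miss things now and then, are a little off and sometimes report something else, mostly with a low value. They report only what shows in the picture. A call takes as long as a camera call. They do not tell look-alikes from the thing itself.
- spotter.look_for(picture, query): "at" ([column, row] as shares, 0 to 1, of the picture: columns of its width, rows of its height, amid what is visible of it).
The state is a dict: "time_s": time; "q": joint angles; "qvel": joint speeds; "joint_efforts": joint torques, N m; "position": TCP position; "tool_rot": TCP orientation; "ft_force": force on the tool from outside, world axes, zero at the start; "wrist_torque": the same for the moment, N m; "grip_width": finger opening in m; "gripper_force": force on a finger pad.
Only numpy, scipy, OpenCV 4.12 (cv2) and the standard library are available. Lean on these libraries where they do the work, as an engineer would, in place of code of your own. Each camera call takes 0.05 s, during which the arm holds its last target. There are 200 camera calls.

### The job

Take the standing pull hook, lower its toe into the finger hole of the fume extractor's filter tray and draw the tray out with it, gently, all the way until it rests against its inner stop. Then lift the hook out of the hole and stand it upright on the bench again, clear of the tray, leaving the tray fully out. Touch the extractor and its tray only with the hook, never force the tray, and leave everything else on the bench as it is.

Things in the scene. Friction and masses are not known exactly. Their poses are not given: they have to be found in the camera images.
- extractor: Grey box-shaped bench fume extractor, 150 x 150 x 126 mm high, fixed to the bench; its origin is the centre of its underside, x points from its front to its back, z up. The filter tray slides out of the low slot in its front, towards its own -x.
- tray (a joint): How far the filter tray is drawn out, m, along the extractor's -x; 0 is shut, it may start up to 8 mm ajar. Friction about 3 N; stays where left. The rigid, unmarked inner stop comes somewhere between 45 and 85 mm and can only be felt, as the pull rises sharply over the friction. More than 18 N between hook and tray, in any direction, damages the tray.
- tray_hole (a point): Centre of the finger hole at the upper face of the level aluminium tab on the tray's front (36 mm long in x, 40 wide, 6 thick, upper face 46 mm over the bench). Round through hole, 12 mm, small chamfer, 20 mm before the tray's front panel (16 to 52 mm over the bench), 15 mm from the tab's outer edge; free space below. Axes as the extractor's; moves with the tray.
- hook_grip (a point): Best grip point, on the axis of the pull hook's black upright handle, 68 mm over the underside of its foot. Handle 22 mm along the hook's x, 34 mm along y, from 8 to 89 mm over the underside. x points from handle to toe, z up.
- hook: The pull hook: loose, about 0.25 kg, standing on its steel foot (44 x 50 x 8 mm). Origin: centre of the foot's underside, below the handle. A 12 mm wide, 6 mm thick steel arm runs level from the handle along +x to the toe, its underside 36 mm and its top 42 mm over the foot's underside.
- hook_toe (a point): Lower end of the hook's toe, a round 8 mm pin with a rounded end that points down from the front end of the arm, 22 mm long below the arm. It lies 58 mm in front of the handle's axis (+x) and 14 mm over the underside of the foot. Axes as the hook's.
- tape_roll: Bystander: roll of white cloth tape, 56 mm wide, 41 mm high; loose. Origin: centre of its underside.
- tip_cleaner: Bystander: brass wool tip cleaner in a black cup, 66 mm wide, 55 mm high, in front and to the right of the extractor; loose. Origin: centre of its underside.
- solder_spool: Bystander: spool of solder wire, 60 x 76 x 40 mm high, to the left of the extractor; loose. Origin: centre of its underside.
Things that resemble listed ones, but are neither listed nor needed, are in the scene too. There is more than one size of the extractor; the job needs the larger.

How it is judged (in metres and radians):
On the way, in this order (a step that is already met when the one before it is completed fails the run):
1. the hook's toe is in the tray's finger hole (z of hook_toe in the frame of tray_hole between -0.035 and -0.008 m and horizontal distance between hook_toe and tray_hole below 0.006 m), for 0.1 s.
2. with the toe in the hole the tray has been drawn out to its stop (all of step 1 and value of joint tray above 0.0725 m), for 0.1 s.
At the end, for the whole second after the job is handed in: The tray is fully out (at most 5 mm short of its stop) and at rest; the hook stands upright (within about 4 degrees) and still on its foot on the bench, released, its toe at least 40 mm from the finger hole and the hook not touching the extractor or tray (value of joint tray above 0.069 m and angle between hook_grip's own z axis and vertical below 0.08 rad and height (world z) of hook_grip between 0.064 and 0.074 m and horizontal distance between hook_toe and tray_hole above 0.04 m and contact force between hook and extractor below 0.1 N and linear speed of hook below 0.02 m/s and velocity of joint tray below 0.01 m/s).
It fails at once if hook and tray press on each other with more than 18 N (contact force between hook and tray above 18 N).
It fails at once if the robot itself touches the extractor or its tray (contact force between any of the fingers, the arm and extractor above 0.5 N).
It fails at once if a bystander is moved more than 20 mm (distance of any of tape_roll, tip_cleaner, solder_spool from where it was at the start of the episode above 0.02 m).
It also fails if it takes over 61 s, if anything falls off the work surface, if the arm or the gripper's body presses on something with over 40 N, if the wrist force passes 120 N, or if a joint passes its speed limit or range.

## Working session

There is one attempt and no reset: what is moved stays moved. The work goes in short steps, Python scripts to look and compute and a shell command to move; the robot and the scene stay as the last step left them, time stands still between calls to the robot, and variables do not carry over. Pictures are saved under pics/ and viewed, at most 10 in all, crops included, and the job is handed in when it is done.

```bash
ls; mkdir -p pics
cat > h.py <<'E'
import numpy as np, cv2
from rig import env, optics, spotter
def ray(p,uv):
    K=np.array(p["intrinsics"],float);d=np.array(p["distortion"],float);T=np.array(p["pose"],float)
    n=cv2.undistortPoints(np.array([[uv]],float),K,d)[0,0]
    return T[:3,3],T[:3,:3]@np.array([n[0],-n[1],-1.])
def onz(p,uv,z):
    o,r=ray(p,uv);return o+r*(z-o[2])/r[2]
def proj(p,X):
    K=np.array(p["intrinsics"],float);d=np.array(p["distortion"],float);T=np.array(p["pose"],float)
    c=T[:3,:3].T@(np.array(X,float)-T[:3,3]);c=c*[1,-1,-1]
    return cv2.projectPoints(c.reshape(1,1,3),np.zeros(3),np.zeros(3),K,d)[0].ravel()
def tri(a,b):
    (o1,r1),(o2,r2)=a,b
    s=np.linalg.lstsq(np.c_[r1,-r2],o2-o1,rcond=None)[0]
    A=o1+s[0]*r1;B=o2+s[1]*r2
    return (A+B)/2,np.linalg.norm(A-B)
def look(p,q,n=4):
    return [(round(f["score"],2),f["at"][0]*640,f["at"][1]*480) for f in spotter.look_for(p,q)[:n]]
E
python3 - <<'E'
from h import *
for c in("scene","top"):
    p=optics.get_image(c);cv2.imwrite(f"pics/{c}0.png",p["color"][:,:,::-1])
    print(c,np.round(p["pose"],3).tolist())
    for q,z in(("extractor",.06),("tray_hole",.046),("hook_grip",.068),("hook",.04),("hook_toe",.014),("tape_roll",.02),("tip_cleaner",.03),("solder_spool",.02)):
        print(q,[(s,round(u),round(v),np.round(onz(p,(u,v),z)[:2],3).tolist()) for s,u,v in look(p,q)])
E
```

```text
pics
scene [[-0.416, 0.621, -0.664, -0.315], [-0.909, -0.298, 0.291, 0.343], [-0.017, 0.725, 0.688, 1.001], [0.0, 0.0, 0.0, 1.0]]
extractor [(0.74, 323, 209, [0.684, -0.128]), (0.68, 264, 354, [0.35, 0.155])]
tray_hole [(0.82, 338, 237, [0.596, -0.123]), (0.69, 276, 381, [0.294, 0.154]), (0.59, 324, 206, [0.709, -0.141])]
hook_grip [(0.8, 162, 318, [0.512, 0.309])]
hook [(0.62, 164, 318, [0.536, 0.306])]
hook_toe [(0.76, 164, 321, [0.551, 0.306])]
tape_roll [(0.8, 475, 253, [0.432, -0.398])]
tip_cleaner [(0.69, 388, 223, [0.603, -0.261]), (0.19, 335, 237, [0.611, -0.125])]
solder_spool [(0.95, 262, 228, [0.727, 0.015]), (0.73, 336, 237, [0.62, -0.131])]
top [[-0.015, 0.984, -0.179, 0.285], [-1.0, -0.014, 0.003, -0.035], [0.0, 0.179, 0.984, 1.511], [0.0, 0.0, 0.0, 1.0]]
extractor [(0.76, 251, 304, [0.36, 0.155]), (0.75, 362, 182, [0.675, -0.138])]
tray_hole [(0.61, 357, 208, [0.61, -0.124])]
hook_grip [(0.55, 196, 237, [0.532, 0.296])]
hook [(0.58, 196, 238, [0.536, 0.302]), (0.29, 411, 207, [0.61, -0.268])]
hook_toe [(0.94, 194, 238, [0.541, 0.314])]
tape_roll [(0.76, 464, 271, [0.44, -0.404]), (0.42, 356, 210, [0.61, -0.123])]
tip_cleaner [(0.59, 411, 212, [0.601, -0.269])]
solder_spool [(0.9, 305, 174, [0.713, 0.016])]
```

View pics/scene0.png

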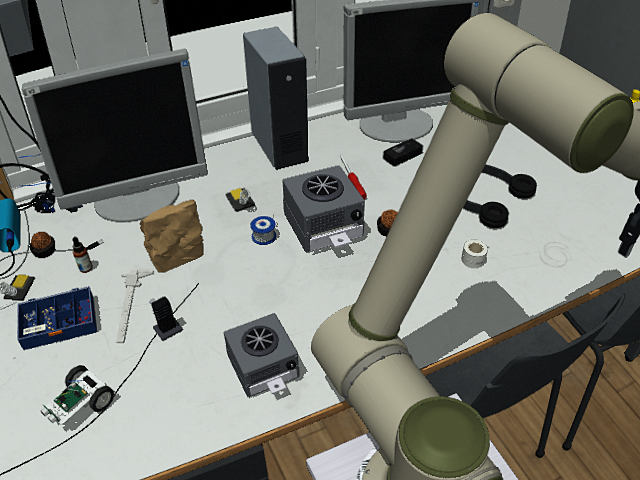

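View pics/top0.png

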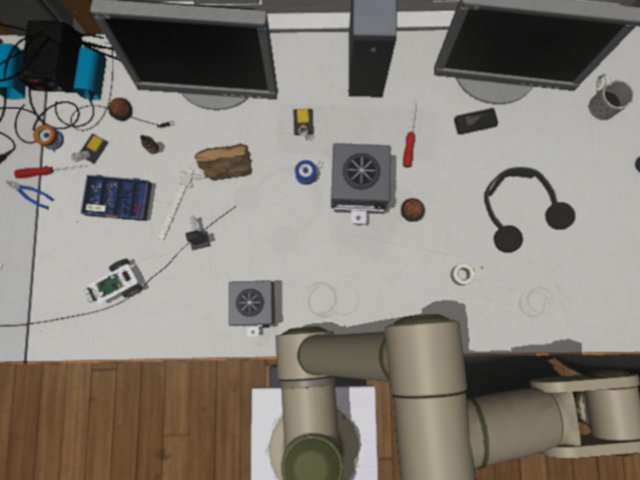

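The large extractor is at top (362,182) / scene (323,209), with the blue spool to its left and the tip cleaner to its right. The one at top (251,304) / scene (264,354) is the smaller look-alike. The hook is at top (197,237) / scene (164,318). I'll enlarge both to confirm.

Run:
```python
import cv2,numpy as np
s=cv2.imread("pics/scene0.png");t=cv2.imread("pics/top0.png")
def c(i,u,v,w,h,W=400,H=300): return cv2.resize(i[v-h:v+h,u-w:u+w],(W,H),interpolation=cv2.INTER_CUBIC)
cv2.imwrite("pics/crop1.png",np.vstack([np.hstack([c(s,330,215,60,45),c(t,362,190,48,36)]),np.hstack([c(s,168,315,40,30),c(t,200,235,32,24)])]))
```

```text
(no output)
```

View pics/crop1.png

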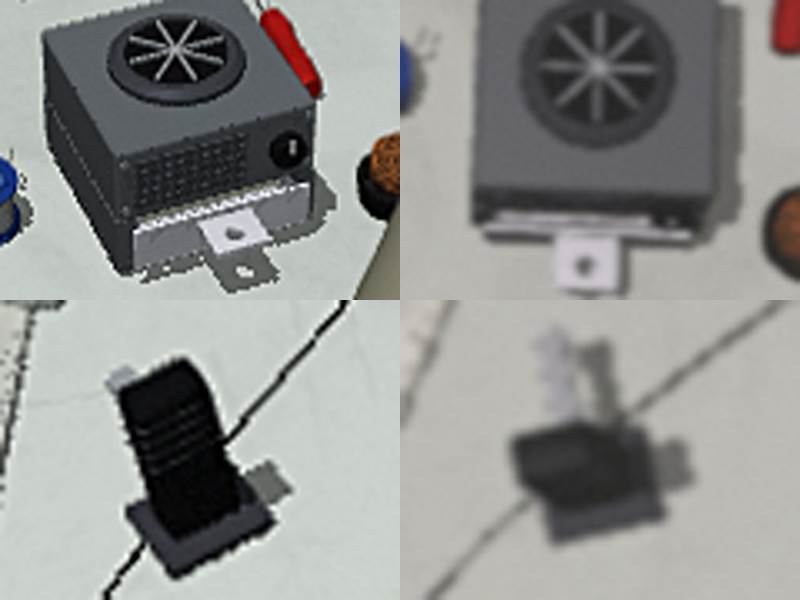

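The crop confirms it: the large extractor has its tray tab and hole facing the robot, with the hole near scene (341,240) and top (358,217). The hook stands with its toe pointing away from the robot, turned slightly left. Next I'll compute coarse positions.

Run:
```python
from h import *
s=optics.get_image("scene");t=optics.get_image("top")
print("hole",onz(s,(340.8,239.6),.046),onz(t,(358.4,217.4),.046),tri(ray(s,(340.8,239.6)),ray(t,(358.4,217.4))))
ts=lambda x,y:(128+.2*x,285+.2*(y-300)); tt=lambda x,y:(168+(x-400)*.16,211+(y-300)*.16)
print("foot top",[onz(t,tt(*c),.008)[:2].round(3) for c in((555,543),(662,515))],"scene bottom",[onz(s,ts(*c),0)[:2].round(3) for c in((128,512),(178,577),(275,520))])
print("toe",onz(t,tt(552,340),.042)[:2])
o=env.observe();print(o["position"],np.round(o["tool_rot"],3).tolist())
```

```text
hole [ 0.58394827 -0.12514948  0.046     ] [ 0.58343332 -0.12602969  0.046     ] (array([ 0.58370006, -0.12559315,  0.04596786]), np.float64(0.001018559549154946))
foot top [array([0.509, 0.318]), array([0.52 , 0.273])] scene bottom [array([0.556, 0.331]), array([0.513, 0.321]), array([0.525, 0.274])]
toe [0.5906159  0.31375359]
[ 0.14871729 -0.52951236  0.23130943] [[0.963, 0.27, 0.0], [0.27, -0.963, -0.0], [0.0, 0.0, -1.0]]
```

```bash
python3 -m crank '[8.5,2.5,-2.9,0,0, 8.5,2.5,-2.9,0,0, 8.5,2.5,-2.9,0,0, 8.5,2.5,-2.9,0,0, 8.5,2.5,-2.9,0,0, 8.5,2.5,-2.9,0,0, 8.5,2.5,-2.9,0,0, 8.5,2.5,-2.9,0,0]' 60; python3 -m crank '[8.5,2.5,-2.9,0,0, 8.5,2.5,-2.9,0,0, 8.5,2.5,-2.9,0,0, 8.5,2.5,-2.9,0,0, 8.5,2.5,-2.9,0,0, 8.5,2.5,-2.9,0,0, 8.5,2.5,-2.9,0,0, 8.5,2.5,-2.9,0,0]' 60
```

```text
time_s: 1.67
position: [0.2788, -0.2503, 0.2315]
tool_rot: [[0.963, 0.27, 0.0], [0.27, -0.963, -0.0], [0.0, 0.001, -1.0]]
ft_force: [0.7, 0.4, 0.8]
grip_width: 0.0851
gripper_force: 0.0
time_s: 2.33
position: [0.4087, 0.0274, 0.2316]
tool_rot: [[0.963, 0.271, 0.001], [0.271, -0.963, -0.0], [0.001, 0.0, -1.0]]
ft_force: [1.6, -1.2, 0.4]
grip_width: 0.085
gripper_force: 0.0
```

```bash
python3 -m crank '[8.5,2.5,-2.9,0,0, 8.5,2.5,-2.9,0,0, 8.5,2.5,-2.9,0,0, 8.5,2.5,-2.9,0,0, 8.5,2.3,-2.5,0,0, 8.5,0,0,0,0, 8.5,0,0,0,0, 8.5,0,0,0,0]' 60
python3 - <<'E'
from h import *
o=env.observe();print(o["position"],np.round(o["tool_rot"],3).tolist())
p=optics.get_image("wrist");cv2.imwrite("pics/w1.png",p["color"][:,:,::-1]);print(np.round(p["pose"],3).tolist())
for q in("hook_grip","hook","hook_toe"):print(q,look(p,q))
E
```

```text
time_s: 3.0
position: [0.4883, 0.194, 0.2312]
tool_rot: [[0.963, 0.271, -0.001], [0.271, -0.963, -0.0], [-0.001, 0.0, -1.0]]
ft_force: [-0.1, -0.8, -0.5]
grip_width: 0.0849
gripper_force: 0.0
[0.48831686 0.19404056 0.23116116] [[0.963, 0.271, -0.001], [0.271, -0.963, -0.0], [-0.001, 0.0, -1.0]]
[[0.271, 0.916, 0.296, 0.564], [-0.963, 0.258, 0.084, 0.215], [0.0, -0.308, 0.951, 0.374], [0.0, 0.0, 0.0, 1.0]]
hook_grip [(0.77, 219.712, 115.10400000000001)]
hook [(0.86, 214.208, 115.00800000000001)]
hook_toe [(0.63, 216.896, 117.312)]
```

View pics/w1.png

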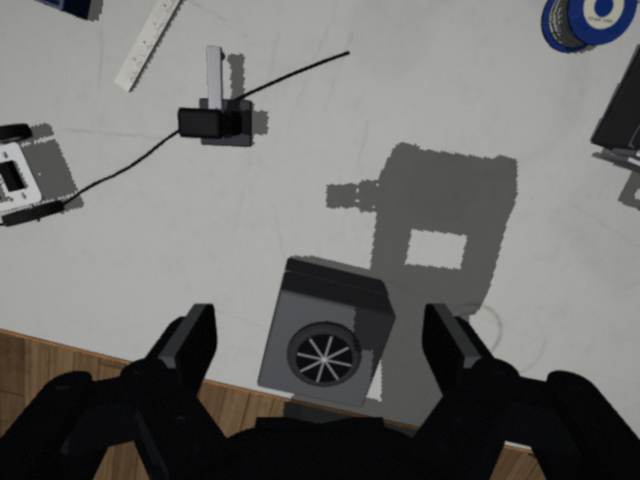

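The wrist view shows the hook from above. The handle top is near (200,122), the toe arm points up to (215,50), and the near foot corners are about (202,143) and (251,147). The arm came up short, so I'll compute the remaining offset.

Run:
```python
from h import *
p=optics.get_image("wrist");o=env.observe();R=np.array(o["tool_rot"])
for n,uv,z in(("fL",(202,143),.004),("fR",(251,146),.004),("fRfar",(252,99),.008),("top",(200,123),.089),("armtip",(214,48),.042)):print(n,onz(p,uv,z).round(4))
for c in [(.538,.302)]:
    print((R.T@(np.array([*c,.231])-o["position"])*100).round(2))
```

```text
fL [0.5132 0.3219 0.004 ]
fR [0.5233 0.2739 0.004 ]
fRfar [0.5669 0.2819 0.008 ]
top [0.5392 0.3015 0.089 ]
armtip [0.5978 0.3154 0.042 ]
[ 7.68 -9.12  0.07]
```

```bash
python3 -m crank '[8.5,2.6,-3.0,0,0, 8.5,2.6,-3.0,0,0, 8.5,2.65,-3.0,0,0, 8.5,0,0,0,0.065, 8.5,0,0,3.5,0, 8.5,0,0,3,0, 8.5,0,0,0,0, 8.5,0,0,0,0]' 60
python3 - <<'E'
from h import *
o=env.observe();R=np.array(o["tool_rot"]);print(o["position"],np.degrees(np.arctan2(R[1,0],R[0,0])))
p=optics.get_image("wrist");cv2.imwrite("pics/w2.png",p["color"][:,:,::-1])
for X in ((0.5395,.302,.089),(0.5953,.314,.042)):print(proj(p,X))
for q in("hook_grip","hook","hook_toe"):print(q,look(p,q))
print((R.T@(np.array([.5395,.302,.047])-o["position"])*100).round(2))
E
```

```text
time_s: 3.92
position: [0.5397, 0.3017, 0.1661]
tool_rot: [[0.978, 0.207, -0.002], [0.207, -0.978, -0.001], [-0.002, 0.0, -1.0]]
ft_force: [0.4, 0.4, 0.2]
grip_width: 0.0854
gripper_force: 0.0
[0.53966052 0.30168373 0.16606079] 11.927473043701736
[318.5043015  248.65620486]
[318.2827473  152.31443728]
hook_grip [(0.85, 318.784, 219.98399999999998)]
hook [(0.76, 315.392, 220.8)]
hook_toe [(0.96, 314.688, 220.416)]
[ 0.02 -0.04 11.91]
```

View pics/w2.png

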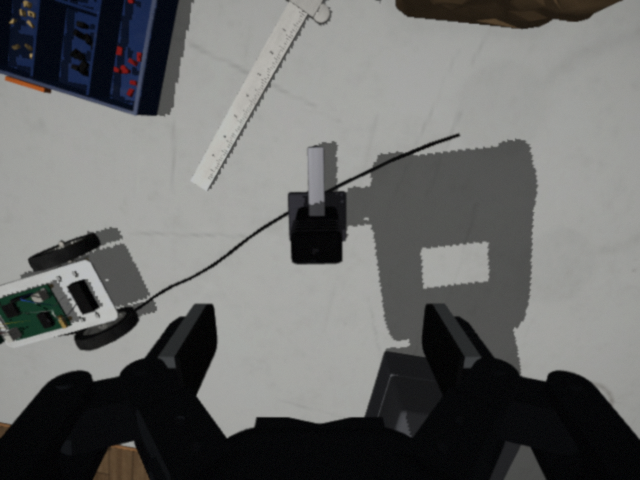

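The handle is centred between the fingers at (317,240), so I'll descend and grip.

```bash
python3 -m crank '[8.5,0,0,3.5,0, 8.5,0,0,3.5,0, 8.5,0,0,3,0, 8.5,0,0,1.9,0, 8.5,0,0,0,0, 3,0,0,0,0, 3,0,0,0,0, 3,0,0,0,0]' 60; python3 -m crank '[2.5,0,0,0,0, 2.5,0,0,0,0, 2.5,0,0,0,0, 2.5,0,0,0,0, 2.5,0,0,0,0, 2.5,0,0,0,0, 2.5,0,0,0,0, 2.5,0,0,0,0]' 80
```

```text
time_s: 4.78
position: [0.541, 0.3026, 0.0496]
tool_rot: [[0.978, 0.207, 0.004], [0.207, -0.978, 0.001], [0.004, -0.0, -1.0]]
ft_force: [1.0, 0.6, 0.4]
grip_width: 0.0507
gripper_force: 0.0
time_s: 5.45
position: [0.5405, 0.3026, 0.049]
tool_rot: [[0.978, 0.207, 0.003], [0.207, -0.978, 0.001], [0.003, -0.0, -1.0]]
ft_force: [-0.2, 0.8, 6.6]
grip_width: 0.033
gripper_force: 78.5
```

```bash
python3 -m crank '[2.5,0,0,-2,0, 2.5,0,0,-3,0, 2.5,0,0,-3,0, 2.5,0,0,-2,0, 2.5,-1.29,3.68,0,0, 2.5,-1.29,3.68,0,0, 2.5,-1.29,3.68,0,0, 2.5,-1.29,3.68,0,0]' 80; python3 -m crank '[2.5,-1.29,3.68,0,0, 2.5,-1.29,3.68,0,0, 2.5,-1.29,3.68,0,0, 2.5,-1.29,3.68,0,0, 2.5,-1.29,3.68,0,0, 2.5,-1.29,3.68,0,0, 2.5,-1.29,3.68,0,0, 2.5,0,0,0,0]' 80; python3 -m crank '[2.5,0,0,0,0.08, 2.5,0,0,0,0.08, 2.5,0,0,0,0.08, 2.5,0,0,0,0, 2.5,0,0,0,0, 2.5,0,0,0,0, 2.5,0,0,0,0, 2.5,0,0,0,0]' 80
python3 - <<'E'
from h import *
o=env.observe();R=np.array(o["tool_rot"]);print(o["position"],np.degrees(np.arctan2(R[1,0],R[0,0])))
p=optics.get_image("wrist");cv2.imwrite("pics/w3.png",p["color"][:,:,::-1])
for q in("hook_toe","tray_hole","tray"):print(q,look(p,q))
print(proj(p,(.5837,-.1256,.046)))
E
```

```text
time_s: 6.12
position: [0.5192, 0.1462, 0.1478]
tool_rot: [[0.978, 0.208, 0.001], [0.208, -0.978, -0.0], [0.001, 0.0, -1.0]]
ft_force: [1.6, -0.1, -1.5]
grip_width: 0.0333
gripper_force: 80.2
time_s: 6.78
position: [0.4846, -0.1291, 0.1478]
tool_rot: [[0.979, 0.202, 0.001], [0.202, -0.979, -0.003], [0.001, 0.003, -1.0]]
ft_force: [1.2, 0.1, -2.3]
grip_width: 0.0331
gripper_force: 80.4
time_s: 7.45
position: [0.485, -0.1231, 0.1474]
tool_rot: [[1.0, -0.03, 0.0], [-0.03, -1.0, -0.0], [0.0, 0.0, -1.0]]
ft_force: [0.6, 0.2, -2.0]
grip_width: 0.0336
gripper_force: 80.4
[ 0.48498656 -0.12306879  0.14740071] -1.7193642876159803
hook_toe [(0.97, 317.12, 304.416)]
tray_hole [(0.64, 316.224, 51.696000000000005)]
tray [(0.62, 310.592, 51.888)]
[318.52385749  88.39966956]
```

View pics/w3.png

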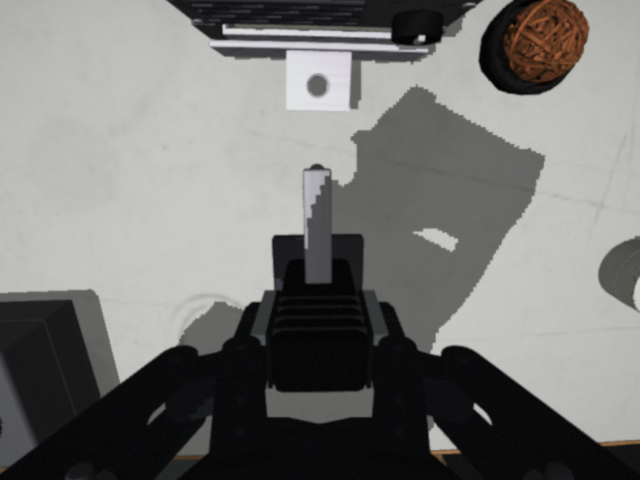

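The tab hole is at (318,85) and its outer edge runs (287,109)–(350,110). The front panel edge runs (210,43)–(428,52), and the hook's arm tip is at (317,170). I'll refine these to sub-pixel and compute the offset.

Run:
```python
from h import *
p=optics.get_image("wrist");o=env.observe();R=np.array(o["tool_rot"]);g=cv2.cvtColor(p["color"],cv2.COLOR_RGB2GRAY)
sub=g[72:98,303:333];m=(sub<180).astype(np.uint8);n,l,st,ce=cv2.connectedComponentsWithStats(m)
for i in range(1,n):print(st[i],ce[i]+[303,72])
for r in(172,180,200):print(r,g[r,296:340].tolist())
print("col317",g[155:180,317].tolist())
h=onz(p,(318,85),.046);print("hole",h)
a,b=onz(p,(210,43),.052),onz(p,(428,52),.052);print("panel",a,b,"yaw",np.degrees(np.arctan2(-(a-b)[0],(a-b)[1])))
a,b=onz(p,(287,109),.046),onz(p,(350,110.5),.046);print("tab",a,b,"yaw",np.degrees(np.arctan2(-(a-b)[0],(a-b)[1])))
print("tip",onz(p,(317,169),.1404), "pred toe centre", o["position"]+R@[.058,0,0])
print(proj(p,o["position"]*[1,1,0]+R@[.058,0,0]+[0,0,.1404]),proj(p,o["position"]*[1,1,0]+R@[.062,0,0]+[0,0,.1204]))
```

```text
[  3   1  23  25 424] [317.12028302  85.06603774]
172 [192, 191, 191, 191, 190, 187, 170, 152, 164, 177, 181, 180, 177, 175, 173, 171, 170, 170, 172, 171, 171, 172, 170, 170, 169, 167, 165, 163, 161, 161, 162, 161, 155, 130, 102, 138, 182, 192, 192, 192, 192, 193, 192, 191]
180 [192, 193, 192, 191, 192, 187, 172, 154, 168, 182, 185, 186, 183, 182, 178, 176, 175, 174, 176, 175, 177, 176, 174, 174, 172, 169, 166, 159, 134, 93, 76, 78, 76, 75, 72, 91, 114, 121, 122, 121, 123, 129, 159, 184]
200 [197, 197, 196, 197, 197, 193, 178, 158, 159, 174, 181, 182, 182, 180, 178, 175, 176, 174, 168, 141, 100, 80, 79, 80, 77, 76, 77, 75, 78, 77, 77, 77, 74, 74, 73, 82, 96, 100, 100, 100, 100, 101, 100, 101]
col317 [193, 192, 194, 194, 194, 195, 193, 181, 144, 81, 52, 49, 50, 55, 80, 120, 155, 172, 177, 176, 176, 176, 175, 176, 176]
hole [ 0.58569866 -0.12545883  0.046     ]
panel [ 0.61098046 -0.0616224   0.052     ] [ 0.60206586 -0.19222856  0.052     ] yaw -3.9046989207641554
tab [ 0.5719479  -0.10515368  0.046     ] [ 0.56980493 -0.1455013   0.046     ] yaw -3.0402753082765845
tip [ 0.54504514 -0.12404386  0.1404    ] pred toe centre [ 0.54294298 -0.12492324  0.14729649]
[319.28758496 174.0486597 ] [319.26868282 159.3258551 ]
```

```bash
cat >> h.py <<'E'
def toe_meas(p,o,lift):
    """predicted toe ball centre pixel & radius (px), from the tcp pose"""
    R=np.array(o["tool_rot"]);X=np.array(o["position"])*[1,1,0]+R@[.058,0,0];X[2]=lift+.018
    c=proj(p,X);ax=np.array(p["pose"])[:3,:3]
    return X,c,np.linalg.norm(proj(p,X+.004*ax[:,0])-c)
E
python3 - <<'E'
from h import *
p=optics.get_image("wrist");o=env.observe();R=np.array(o["tool_rot"])
X,c,r=toe_meas(p,o,o["position"][2]-.049);print(X,c,r,"top row",c[1]-r,"obs 163")
d=c+[0,163-(c[1]-r)];print("toe x from obs",onz(p,(316.8,d[1]),X[2]))
E
```

```text
[ 0.54295092 -0.12496254  0.11631503] [319.30920518 166.94066705] 8.380059190390181 top row 158.5606078555566 obs 163
toe x from obs [ 0.54088049 -0.12369721  0.11631503]
```

```bash
python3 -m crank '[2.5,0,0,0,0.035, 2.5,1.5,-0.2,0,0, 2.5,1.5,-0.17,0,0, 2.5,0,0,2,0, 2.5,0,0,2,0, 2.5,0,0,1.6,0, 2.5,0,0,0,0, 2.5,0,0,0,0]' 80
python3 - <<'E'
from h import *
p=optics.get_image("wrist");o=env.observe();R=np.array(o["tool_rot"]);g=cv2.cvtColor(p["color"],cv2.COLOR_RGB2GRAY)
print(o["position"],np.degrees(np.arctan2(R[1,0],R[0,0])))
print(toe_meas(p,o,o["position"][2]-.049),proj(p,(.5857,-.1249,.046)))
cv2.imwrite("pics/w4.png",cv2.resize(p["color"][60:260,200:440,::-1],None,fx=3,fy=3,interpolation=cv2.INTER_CUBIC))
E
```

```text
time_s: 8.42
position: [0.515, -0.1214, 0.0912]
tool_rot: [[0.998, -0.066, -0.001], [-0.066, -0.998, 0.001], [-0.001, -0.001, -1.0]]
ft_force: [-0.1, 1.2, -2.2]
grip_width: 0.0329
gripper_force: 80.5
[ 0.51552893 -0.12164094  0.09202648] -3.788884743221751
(array([ 0.57340215, -0.1254736 ,  0.06102648]), array([319.72483898, 166.02548167]), np.float64(8.430740592949672)) [316.9637999  137.96720668]
```

View pics/w4.png

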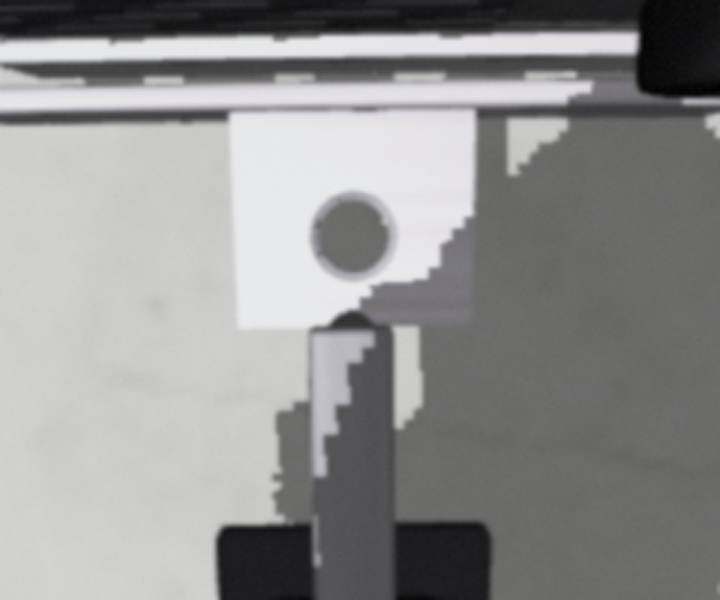

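Run:
```python
from h import *
p=optics.get_image("wrist");o=env.observe();R=np.array(o["tool_rot"])
h=onz(p,(317.3,138.7),.046);X,c,r=toe_meas(p,o,o["position"][2]-.049)
t=onz(p,(317.3,163.3+r),X[2]);print(o["position"],h,t,"delta tool cm",R.T@(h-t)*100)
# arm end check: 12mm wide arm top z, end row 169.3
print("armend-toe",(R.T@(onz(p,(317.3,169.3),X[2]+.024)-t))*100)
```

```text
[ 0.51573355 -0.12174216  0.09240714] [ 0.58585055 -0.12531268  0.046     ] [ 0.57126625 -0.12439945  0.06140714] delta tool cm [ 1.45862449 -0.00634555  1.54322122]
armend-toe [ 0.42129868  0.01266008 -2.39927076]
```

```bash
python3 -m crank '[2.5,0.75,0,0,0, 2.5,0.71,0,0,0, 2.5,0,0,0,0, 2.5,0,0,0.5,0, 2.5,0,0,0.4,0, 2.5,0,0,0.3,0, 2.5,0,0,0,0, 2.5,0,0,0,0]' 80
python3 - <<'E'
from h import *
p=optics.get_image("wrist");o=env.observe();R=np.array(o["tool_rot"])
X,c,r=toe_meas(p,o,o["position"][2]-.049);print(o["position"],X,c,r,proj(p,(.58585,-.1253,.046)),o["ft_force"])
cv2.imwrite("pics/w5.png",cv2.resize(p["color"][60:260,200:440,::-1],None,fx=3,fy=3,interpolation=cv2.INTER_CUBIC))
E
```

```text
time_s: 9.18
position: [0.5295, -0.1224, 0.079]
tool_rot: [[0.998, -0.066, -0.001], [-0.066, -0.998, 0.0], [-0.001, -0.0, -1.0]]
ft_force: [-0.6, -0.7, -1.7]
grip_width: 0.0334
gripper_force: 80.5
[ 0.52964035 -0.12243843  0.07925628] [ 0.58751316 -0.12627751  0.04825628] [319.4244823  166.64495561] 8.394723437257372 [317.63075644 169.6724024 ] [ 0.03312029  1.02360166 -2.67411122]
```

View pics/w5.png

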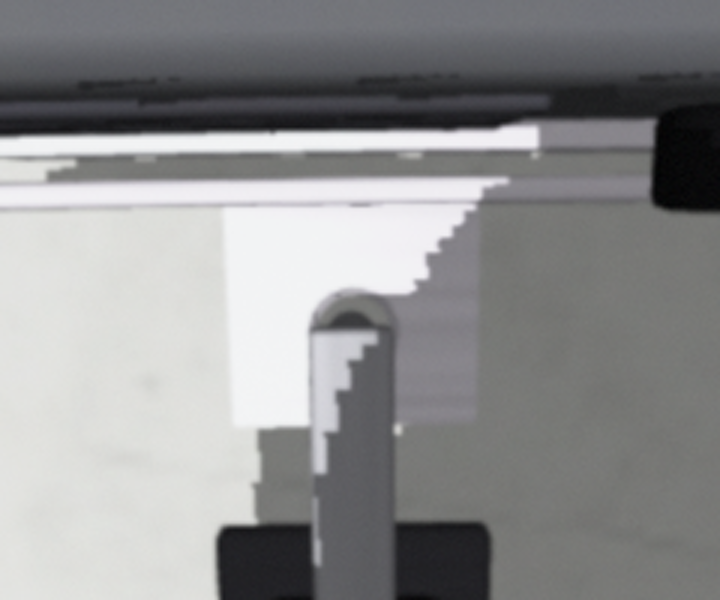

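The toe's dark end (crop cols 325–378, top row 311) sits concentric in the hole, with the rim top at row 297. I'll lower it in.

```bash
python3 -m crank '[2.5,0,0,0.15,0, 2.5,0,0,0.15,0, 2.5,0,0,0.15,0, 2.5,0,0,0.15,0, 2.5,0,0,0,0, 2.5,0,0,0,0, 2.5,0,0,0,0, 2.5,0,0,0,0]' 80
```

```text
time_s: 9.9
position: [0.5298, -0.1224, 0.0734]
tool_rot: [[0.998, -0.066, 0.0], [-0.066, -0.998, -0.0], [0.0, 0.0, -1.0]]
ft_force: [0.6, 0.4, -2.9]
grip_width: 0.0332
gripper_force: 80.5
```

```bash
python3 -m crank '[2.5,0,0,0.2,0, 2.5,0,0,0.2,0, 2.5,0,0,0.2,0, 2.5,0,0,0.2,0, 2.5,0,0,0.2,0, 2.5,0,0,0,0, 2.5,0,0,0,0, 2.5,0,0,0,0]' 80; python3 -m crank '[2.5,-0.1,0,0,0, 2.5,-0.1,0,0,0, 2.5,-0.1,0,0,0, 2.5,-0.1,0,0,0, 2.5,-0.1,0,0,0, 2.5,0,0,0,0, 2.5,0,0,0,0, 2.5,0,0,0,0]' 80
```

```text
time_s: 10.57
position: [0.5298, -0.1224, 0.0634]
tool_rot: [[0.998, -0.066, 0.0], [-0.066, -0.998, 0.0], [0.0, -0.0, -1.0]]
ft_force: [0.2, -0.8, -2.7]
grip_width: 0.0329
gripper_force: 80.5
time_s: 11.23
position: [0.5248, -0.1221, 0.0634]
tool_rot: [[0.998, -0.066, 0.0], [-0.066, -0.998, -0.0], [0.0, 0.0, -1.0]]
ft_force: [2.2, 0.5, -2.1]
grip_width: 0.0331
gripper_force: 80.4
```

```bash
python3 -m crank '[2.5,-0.15,0,0,0, 2.5,-0.25,0,0,0, 2.5,-0.25,0,0,0, 2.5,-0.25,0,0,0, 2.5,-0.25,0,0,0, 2.5,-0.25,0,0,0, 2.5,-0.25,0,0,0, 2.5,-0.25,0,0,0]' 80; python3 -m crank '[2.5,-0.25,0,0,0, 2.5,-0.25,0,0,0, 2.5,-0.25,0,0,0, 2.5,-0.25,0,0,0, 2.5,-0.25,0,0,0, 2.5,-0.25,0,0,0, 2.5,-0.25,0,0,0, 2.5,-0.15,0,0,0]' 80
```

```text
time_s: 11.9
position: [0.5056, -0.121, 0.0634]
tool_rot: [[0.998, -0.066, 0.0], [-0.066, -0.998, -0.0], [0.0, 0.0, -1.0]]
ft_force: [2.9, -2.3, -3.6]
grip_width: 0.0335
gripper_force: 80.4
time_s: 12.57
position: [0.4866, -0.1197, 0.0634]
tool_rot: [[0.998, -0.066, 0.0], [-0.066, -0.998, -0.0], [0.0, 0.0, -1.0]]
ft_force: [2.7, -2.7, -2.7]
grip_width: 0.033
gripper_force: 80.4
```

```bash
python3 -m crank '[2.5,-0.15,0.02,0,0, 2.5,-0.15,0.02,0,0, 2.5,-0.15,0.02,0,0, 2.5,-0.15,0.02,0,0, 2.5,-0.1,0,0,0, 2.5,-0.1,0,0,0, 2.5,-0.1,0,0,0, 2.5,-0.1,0,0,0]' 80; python3 -m crank '[2.5,-0.1,0,0,0, 2.5,-0.1,0,0,0, 2.5,-0.1,0,0,0, 2.5,-0.1,0,0,0, 2.5,-0.05,0,0,0, 2.5,-0.05,0,0,0, 2.5,0,0,0,0, 2.5,0,0,0,0]' 80
```

```text
time_s: 13.23
position: [0.4766, -0.1194, 0.0633]
tool_rot: [[0.998, -0.066, -0.0], [-0.066, -0.998, 0.0], [-0.0, -0.0, -1.0]]
ft_force: [3.1, 2.0, -0.4]
grip_width: 0.033
gripper_force: 80.7
time_s: 13.9
position: [0.4716, -0.1194, 0.0633]
tool_rot: [[0.998, -0.066, -0.0], [-0.066, -0.998, 0.0], [-0.0, -0.0, -1.0]]
ft_force: [1.9, 1.3, -2.0]
grip_width: 0.033
gripper_force: 80.6
```

```bash
python3 -m crank '[2.5,-0.05,0,0,0, 2.5,-0.05,0,0,0, 2.5,-0.05,0,0,0, 2.5,-0.05,0,0,0, 2.5,-0.05,0,0,0, 2.5,-0.05,0,0,0, 2.5,-0.05,0,0,0, 2.5,-0.05,0,0,0]' 80; python3 -m crank '[2.5,-0.05,0,0,0, 2.5,-0.05,0,0,0, 2.5,-0.05,0,0,0, 2.5,-0.05,0,0,0, 2.5,-0.05,0,0,0, 2.5,-0.05,0,0,0, 2.5,0,0,0,0, 2.5,0,0,0,0]' 80
```

```text
time_s: 14.57
position: [0.4678, -0.1192, 0.0633]
tool_rot: [[0.998, -0.066, 0.0], [-0.066, -0.998, -0.0], [0.0, 0.0, -1.0]]
ft_force: [3.6, 0.9, -3.5]
grip_width: 0.0329
gripper_force: 80.6
time_s: 15.23
position: [0.4647, -0.1189, 0.0633]
tool_rot: [[0.998, -0.066, -0.0], [-0.066, -0.998, -0.0], [-0.0, 0.0, -1.0]]
ft_force: [2.2, -0.4, -2.1]
grip_width: 0.0333
gripper_force: 80.5
```

```bash
python3 -m crank '[2.5,-0.04,0,0,0, 2.5,-0.04,0,0,0, 2.5,-0.04,0,0,0, 2.5,-0.04,0,0,0, 2.5,-0.04,0,0,0, 2.5,0,0,0,0, 2.5,0,0,0,0, 2.5,0,0,0,0]' 80
```

```text
time_s: 15.9
position: [0.4628, -0.1188, 0.0633]
tool_rot: [[0.998, -0.066, -0.0], [-0.066, -0.998, -0.0], [-0.0, 0.0, -1.0]]
ft_force: [2.4, -0.3, -1.9]
grip_width: 0.0333
gripper_force: 80.5
```

```bash
python3 -m crank '[2.5,-0.04,0,0,0, 2.5,-0.04,0,0,0, 2.5,-0.04,0,0,0, 2.5,-0.04,0,0,0, 2.5,-0.04,0,0,0, 2.5,0,0,0,0, 2.5,0,0,0,0, 2.5,0,0,0,0]' 80
```

```text
time_s: 16.57
position: [0.4609, -0.1187, 0.0633]
tool_rot: [[0.998, -0.066, 0.0], [-0.066, -0.998, -0.0], [0.0, 0.0, -1.0]]
ft_force: [3.7, -0.2, -3.4]
grip_width: 0.0331
gripper_force: 80.5
```

```bash
python3 -m crank '[2.5,-0.04,0,0,0, 2.5,-0.04,0,0,0, 2.5,-0.04,0,0,0, 2.5,-0.04,0,0,0, 2.5,-0.04,0,0,0, 2.5,0,0,0,0, 2.5,0,0,0,0, 2.5,0,0,0,0]' 80
```

```text
time_s: 17.23
position: [0.4605, -0.1188, 0.0633]
tool_rot: [[0.998, -0.066, 0.004], [-0.066, -0.998, -0.001], [0.004, 0.0, -1.0]]
ft_force: [12.4, 1.0, -10.3]
grip_width: 0.0332
gripper_force: 80.0
```

The force rose sharply from 3 to 12 N and the TCP stopped advancing, so the tray is at its stop. I'll relax the pull and centre the toe.

```bash
python3 -m crank '[2.5,0.06,0,0,0, 2.5,0.06,0,0,0, 2.5,0.06,0,0,0, 2.5,0.06,0,0,0, 2.5,0.06,0,0,0, 2.5,0,0,0,0, 2.5,0,0,0,0, 2.5,0,0,0,0]' 80
```

```text
time_s: 17.9
position: [0.4614, -0.1185, 0.0632]
tool_rot: [[0.998, -0.066, -0.001], [-0.066, -0.998, 0.0], [-0.001, -0.0, -1.0]]
ft_force: [-0.4, -0.2, -1.6]
grip_width: 0.0334
gripper_force: 80.9
```

```bash
python3 -m crank '[2.5,0.06,0,0,0, 2.5,0.06,0,0,0, 2.5,0,0,0,0, 2.5,0,0,0,0, 2.5,0,0,-0.1,0, 2.5,0,0,-0.1,0, 2.5,0,0,-0.1,0, 2.5,0,0,0,0]' 80
python3 - <<'E'
from h import *
p=optics.get_image("wrist")
cv2.imwrite("pics/w6.png",cv2.resize(p["color"][60:260,200:440,::-1],None,fx=3,fy=3,interpolation=cv2.INTER_CUBIC))
E
```

```text
time_s: 18.57
position: [0.4631, -0.1188, 0.0666]
tool_rot: [[0.998, -0.066, 0.0], [-0.066, -0.998, -0.0], [0.0, 0.0, -1.0]]
ft_force: [-0.4, 0.3, -2.5]
grip_width: 0.0332
gripper_force: 80.9
```

View pics/w6.png

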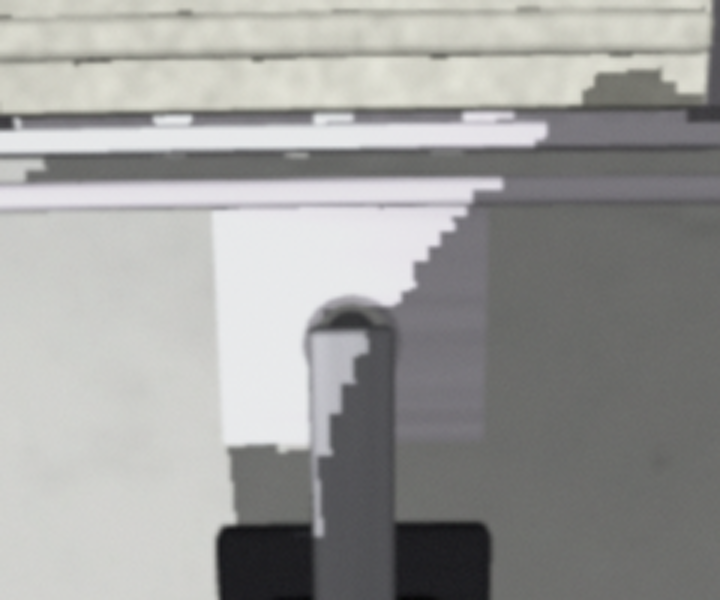

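The filter cassette is drawn out and the toe sits inside the hole rim at crop (352,320), unloaded. I'll lift straight up.

```bash
python3 -m crank '[2.5,0,0,-0.2,0, 2.5,0,0,-0.2,0, 2.5,0,0,-0.2,0, 2.5,0,0,-0.2,0, 2.5,0,0,-0.2,0, 2.5,0,0,-0.2,0, 2.5,0,0,0,0, 2.5,0,0,0,0]' 80; python3 -m crank '[2.5,0,0,-0.3,0, 2.5,0,0,-0.4,0, 2.5,0,0,-0.6,0, 2.5,0,0,-1,0, 2.5,0,0,-1,0, 2.5,0,0,-1,0, 2.5,0,0,0,0, 2.5,0,0,0,0]' 80
```

```text
time_s: 19.28
position: [0.463, -0.1188, 0.0784]
tool_rot: [[0.998, -0.066, 0.0], [-0.066, -0.998, -0.0], [0.0, 0.0, -1.0]]
ft_force: [0.4, 0.1, -1.5]
grip_width: 0.0331
gripper_force: 80.9
time_s: 19.95
position: [0.4631, -0.1189, 0.1218]
tool_rot: [[0.998, -0.066, 0.001], [-0.066, -0.998, -0.001], [0.001, 0.0, -1.0]]
ft_force: [0.3, 0.1, -2.5]
grip_width: 0.0329
gripper_force: 80.9
```

```bash
python3 -m crank '[2.5,-2.05,0.41,0,0, 2.5,-2.05,0.41,0,0, 2.5,-2.05,0.41,0,0, 2.5,-2.05,0.41,0,0, 2.5,0,0,0,0, 2.5,0,0,2,0, 2.5,0,0,2,0, 2.5,0,0,0,0]' 80; python3 -m crank '[2.5,0,0,1,0, 2.5,0,0,1,0, 2.5,0,0,0.7,0, 2.5,0,0,0.3,0, 2.5,0,0,0,0, 2.5,0,0,0,0, 2.5,0,0,0,0, 2.5,0,0,0,0]' 80
```

```text
time_s: 20.62
position: [0.3789, -0.1289, 0.0789]
tool_rot: [[0.998, -0.067, -0.004], [-0.067, -0.998, 0.003], [-0.005, -0.003, -1.0]]
ft_force: [0.3, 0.7, -2.8]
grip_width: 0.0333
gripper_force: 80.5
time_s: 21.28
position: [0.3803, -0.1299, 0.0517]
tool_rot: [[0.998, -0.066, 0.001], [-0.066, -0.998, -0.0], [0.001, 0.0, -1.0]]
ft_force: [0.5, -0.0, -2.3]
grip_width: 0.0331
gripper_force: 80.8
```

```bash
python3 -m crank '[2.5,0,0,0.06,0, 2.5,0,0,0.06,0, 2.5,0,0,0.06,0, 2.5,0,0,0.06,0, 2.5,0,0,0,0, 2.5,0,0,0,0, 2.5,0,0,0,0, 2.5,0,0,0,0]' 80
```

```text
time_s: 21.95
position: [0.3801, -0.1298, 0.049]
tool_rot: [[0.998, -0.066, 0.0], [-0.066, -0.998, -0.0], [0.0, 0.0, -1.0]]
ft_force: [-1.4, 0.6, 3.6]
grip_width: 0.0334
gripper_force: 81.1
```

The foot is on the bench, so I'll release and retreat upward.

```bash
python3 -m crank '[4,0,0,0,0, 4,0,0,0,0, 5,0,0,0,0, 8.5,0,0,0,0, 8.5,0,0,0,0, 8.5,0,0,0,0, 8.5,0,0,0,0, 8.5,0,0,0,0]' 20; python3 -m crank '[8.5,0,0,-1,0, 8.5,0,0,-2,0, 8.5,0,0,-3,0, 8.5,0,0,-3,0, 8.5,0,0,-3,0, 8.5,0,0,-3,0, 8.5,0,0,0,0, 8.5,0,0,0,0]' 20
python3 - <<'E'
from h import *
p=optics.get_image("wrist");cv2.imwrite("pics/w7.png",p["color"][:,:,::-1])
E
```

```text
time_s: 22.62
position: [0.3802, -0.1298, 0.0489]
tool_rot: [[0.998, -0.066, 0.0], [-0.066, -0.998, -0.0], [0.0, 0.0, -1.0]]
ft_force: [-0.1, 0.6, 0.6]
grip_width: 0.0849
gripper_force: 0.0
time_s: 23.28
position: [0.3804, -0.1299, 0.1998]
tool_rot: [[0.998, -0.066, 0.003], [-0.066, -0.998, -0.002], [0.003, 0.002, -1.0]]
ft_force: [-0.1, 0.4, 0.4]
grip_width: 0.0852
gripper_force: 0.0
```

View pics/w7.png

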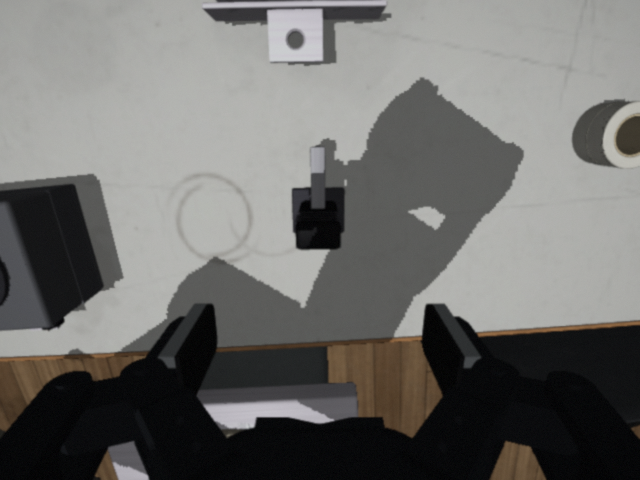

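The hook stands upright at (318,215), and the tray tab, with its hole at (295,40), is well clear of it. I'll do a quick tray travel check and then hand in.

Run:
```python
from h import *
p=optics.get_image("wrist");h=onz(p,(295,39.5),.046);print(h,np.linalg.norm(h[:2]-[.5858,-.1253]))
print(env.close_job())
```

```text
[ 0.51758391 -0.12076427  0.046     ] 0.068366713210811
the job is handed in; nothing more can be done
None
```

The job is handed in, but no verdict came back. I drew the tray out about 68 mm with the hook until the pull jumped from about 3 to 12 N at its stop. The hook then came out of the hole and was released upright on the bench, about 80 mm clear of the hole. I couldn't measure how far ajar the tray started, so I judged "fully out" by that force rise.

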